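# Draw the sampler piston up to the pointer and hold it

## Task

Free the piston of the sub-sampling stand by swinging the blue keeper well clear of the red ring, then pull the piston straight up out of its snug barrel, without forcing it sideways, until the middle of its red ring is level with the tip of the orange pointer. Do not pull it right out or shift the pointer, leave the things around it undisturbed, and finish while still gripping the piston and holding it still and upright at that height.

Things in the scene. Friction and masses are not known exactly. Their poses are not given: they have to be found in the camera images.
- stand: Fixed stand; origin on the worktop under the barrel axis, z up. Grey foot plate 12 mm thick (x -50..50, y -98..118 mm). Upright clear barrel on the origin, 42 mm outside (48 at its metal top), bore 25 mm, bore floor z = 17 mm. Round post 18 mm thick at y = +46 mm (top z = 124 mm) carries the blue keeper; flat scale post 14 x 8 mm at y = -78 mm (top z = 190 mm).
- barrel_mouth (a point): Centre of the barrel's open upper rim, z = 112 mm, on the bore axis.
- keeper (a joint): Blue flat keeper, 14 x 6 mm, turning level about (0, 46) mm of the stand, underside at z = 124.5 mm, 2.5 mm above the red ring. At 0 (starts 0 to 0.15) its arm reaches 35 mm from the pivot over the ring's edge and bars the piston; it grows anticlockwise seen from above to its stop at 1.5 rad; the ring is free from about 0.6. Stays where left (0.03 N m friction).
- keeper_peg (a point): Top of the upright blue peg by which the keeper is pushed: 12 mm thick, free from z = 130.5 to 171.5 mm, 45 mm from the pivot on the tail, across from the arm. With the keeper at angle a it is at (-45 sin a, 46 + 45 cos a) mm of the stand: push it towards the stand's -x.
- piston: Loose piston, 0.14 to 0.28 kg, 168 mm tall, origin at the foot's centre, z up its axis. Steel rod 23 mm thick, 94 mm long, in the 25 mm bore (1 mm play all round), red ring 36 mm wide, 10 mm tall (z 94..104), neck 16 mm, black round grip 28 mm thick (z 122..168). Starts fully home, ring resting on the barrel's rim; drops back if let go.
- ring (a point): Centre of the piston's red ring at half its height, 99 mm above the foot.
- grip (a point): Centre of the piston's black grip, 145 mm above the foot: take it here from above, fingers on the stand's +x and -x sides.
- pointer_tip (a point): Tip of the thin orange pointer, 36 mm from the bore axis towards the stand's -y. Its height differs each time, 25 to 60 mm above the middle of the red ring at home. It is clamped (slips at about 8 N); its orange slider is 24 x 18 x 16 mm, on the scale post.
- specimen_jar: Bystander: squat jar with white lid, 56 x 52 x 78 mm, origin under its centre.
- objective_can: Bystander: small cream canister with black lid, 36 mm wide, 56 mm tall, origin under its centre.
- lab_timer: Bystander: small white timer, 64 x 68 x 18 mm, origin under its centre.
- dust_cap: Bystander: black round cap, 34 mm wide, 14 mm tall, origin under its centre.
- petri_sand: Bystander: clear dish with sand, 90 mm wide, 15 mm tall, origin under its centre.
- petri_silt: Bystander: clear dish with silt, 90 mm wide, 15 mm tall, origin under its centre.

How it is judged (in metres and radians):
On the way:
1. the keeper is swung clear of the ring while the piston is still home (value of joint keeper above 0.8 rad and z of ring in the frame of barrel_mouth below 0.009 m), for 0.2 s.
At the end, for the whole second after the job is handed in: The piston is held by the gripper (over 2 N), at rest (under 10 mm/s), upright within 0.06 rad and on the bore axis within 5 mm, pressing on the stand with less than 12 N; the middle of its red ring is within 5 mm of the pointer tip's height; the keeper stands at more than 0.8 rad (value of joint keeper above 0.8 rad and z of ring in the frame of pointer_tip between -0.005 and 0.005 m and horizontal distance between ring and barrel_mouth below 0.005 m and angle between piston's own z axis and vertical below 0.06 rad and linear speed of piston below 0.01 m/s and contact force between the fingers and piston above 2 N and contact force between piston and stand below 12 N); the arm keeps its last pose, push and grip.
It fails at once if the piston is forced against the stand (over 40 N) (contact force between piston and stand above 40 N).
It fails at once if the piston is pulled out of the barrel (z of piston in the frame of barrel_mouth above -0.008 m).
It fails at once if the pointer is shifted by more than 4 mm (distance of pointer_tip from where it was at the start of the episode above 0.004 m).
It fails at once if a bystander is moved by more than 20 mm (distance of any of specimen_jar, objective_can, lab_timer, dust_cap, petri_sand, petri_silt from where it was at the start of the episode above 0.02 m).
It also fails if it takes over 46 s, if anything falls off the work surface, if the arm or the gripper's body presses on something with over 40 N, if the wrist force passes 120 N, or if a joint passes its speed limit or range.

## Robot

A 7-joint arm with a two-finger parallel gripper is mounted at the origin on a cart in front of the work surface, level with it; the furniture and walls round the work are solid. World frame = base frame: x ahead of the robot, y to its left, z up, the work surface at z = 0. Lengths are in mm, angles in rad, forces in N, time in s.
With the tool pointing down it reaches from about 400 to 875 mm from the base axis. Payload 4.4 kg.
Tool frame: the origin (TCP) lies midway between the tips of the shut fingers; the grasp point (between the pads) lies ctrl.grip_depth behind it (ctrl.grip_depth is the distance from the TCP to the grasp point, in mm); z points along the fingers, y is the line along which they close (so a half turn about z gives the same grasp; the last joint's range is limited). The gripper opens to 85 mm and grips with 20 to 120 N. Pads are 22 mm wide; open, the fingers measure 114 mm over their backs; the gripper's body (76 mm by 85 mm) begins 54 mm behind the grasp point. The pads swing forward as they close: fully open they stand 13 mm farther back than shut.
Start: joints at [-1.392, 0.628, 0.038, 1.517, -0.027, 0.996, -0.02], TCP at [157.51, 630.641, 231.313] pointing down, gripper open.
Joint ranges: [-3.06, 3.06], [-0.37, 2.12], [-1.25, 1.32], [0.18, 2.47], [-1.1, 4.24], [0.23, 1.98], [-2.94, 2.94]. Speed limits (rad/s): [2.57, 2.57, 3.14, 3.14, 3.14, 3.14, 3.14].

## Interface

Orientations are given as [roll, pitch, yaw] about the fixed x, y, z axes, in that order (R = Rz(yaw) Ry(pitch) Rx(roll)).
In Python, from cell import ctrl gives the robot as it stands.
- The arm moves only by the tool carry_out, never from a script. Its argument "deltas" is one flat list of numbers, 7 for each row, row after row: the turn, a rotation vector about the tool's x, y, z in degrees, then the shift along the tool's x, y, z in m, then the closure, from -1 (fully open) to 1 (shut). In form: [wx, wy, wz, dx, dy, dz, claw, wx, wy, wz, dx, dy, dz, claw, ...]. A call has 1 to 12 rows; each row shifts and turns the commanded pose from where the row before left it, along the tool's axes as they then stand; what a row does not reach is not made up. A row lasts 1/8 s, in which the tool goes at most 62.5 mm and 10.7 degrees, less where a joint would pass 70% of its speed; a pose out of reach is approached as far as the arm can. A call with a gripper value outside its range is refused whole. The fingers move at their own pace and stop on an object; the grip force is fixed at half the most. Time passes only in rows, so rows that do not move let the fingers close. It gives the time, the measured TCP pose, the force, the opening and the grip force at its end, in the units of the state.
- ctrl.read_state(): the state, without advancing time (a new reading comes with each control period).
- ctrl.get_image(name): name is "scene" or "side" or "wrist"; returns the picture (420x560x3 uint8, red, green, blue); there is no depth.
- ctrl.calibration(name): a dict with "mtx" (3x3 intrinsics, pixels), "R" (3x3) and "t" (3): a world point X has camera coordinates R X + t. Camera axes: x right, y down, z forward; pixel columns grow to the right and rows downward; lengths in mm; the calibration is good to about 2 mm. A picture is of the moment at which its call begins: read the wrist's pose just before it. calibration takes no time and is no camera call; for the wrist camera it gives the pose at the moment of the call.
- ctrl.finish_job(): hands the job in; it is judged then, once.
The state is a dict: "clock": time; "qpos": joint angles; "qd": joint speeds; "tau": joint torques, N m; "eef_pos": TCP position; "tool_rot": TCP orientation; "force": force on the tool from outside, world axes, zero at the start; "torque": the same for the moment, N m; "width": finger opening in mm; "gripper_force": force on a finger pad.
Only numpy, scipy, OpenCV 4.12 (cv2) and the standard library are available. Lean on these libraries where they do the work, as an engineer would, in place of code of your own. Each camera call takes 0.05 s, during which the arm holds its last target. There are 200 camera calls.

## Working session

There is one attempt and no reset: what is moved stays moved. The work goes in short steps, Python scripts to look and compute and a tool call to move; the robot and the scene stay as the last step left them, time stands still between calls to the robot, and variables do not carry over. Pictures are saved under pics/ and viewed, at most 10 in all, crops included, and the job is handed in when it is done.

Besides the shell and the picture viewer there is one more tool, called after ">>>" as a command line: name --argument value ..., lists and objects as JSON in quotes. carry_out: Moves the arm, as the interface text tells. Its arguments: {"type":"object","properties":{"deltas":{"type":"array"}},"required":["deltas"]}

```bash
mkdir -p pics; python3 - <<'E'
from cell import ctrl
import cv2,numpy as np
s=ctrl.read_state();print({k:np.round(s[k],3) for k in s});print(ctrl.grip_depth)
for n in("scene","side"):
    im=ctrl.get_image(n);cv2.imwrite(f"pics/{n}0.png",im[:,:,::-1]);c=ctrl.calibration(n)
    print(n,np.round(c["mtx"],1).tolist(),np.round(c["R"],3).tolist(),np.round(c["t"],1))
a=[cv2.imread(f"pics/{n}0.png") for n in("scene","side")]
E
```

```text
{'clock': np.float64(0.0), 'qpos': array([-1.392,  0.629,  0.038,  1.518, -0.027,  0.996, -0.02 ]), 'qd': array([ 0.002,  0.   ,  0.001, -0.001, -0.001,  0.   ,  0.001]), 'tau': array([-1.0000e-03, -5.6341e+01,  1.2260e+00, -1.9344e+01,  1.1000e-02,
        1.1000e-02,  0.0000e+00]), 'eef_pos': array([157.385, 629.992, 230.347]), 'tool_rot': array([-3.14 ,  0.   ,  2.897]), 'force': array([-0.017,  0.189,  0.275]), 'torque': array([-0.045,  0.052, -0.037]), 'gripper_force': np.float64(0.0), 'width': np.float64(85.495)}
18.700000000000003
scene [[379.3, 0.0, 276.2], [0.0, 379.3, 208.6], [0.0, 0.0, 1.0]] [[0.523, -0.852, -0.003], [-0.651, -0.398, -0.647], [0.55, 0.34, -0.763]] [-376.1  425.1  796.9]
side [[459.9, 0.0, 288.1], [0.0, 459.9, 203.8], [0.0, 0.0, 1.0]] [[-0.108, -0.994, -0.022], [-0.478, 0.071, -0.875], [0.872, -0.084, -0.483]] [ -36.3  391.9 1034.2]
```

View pics/scene0.png

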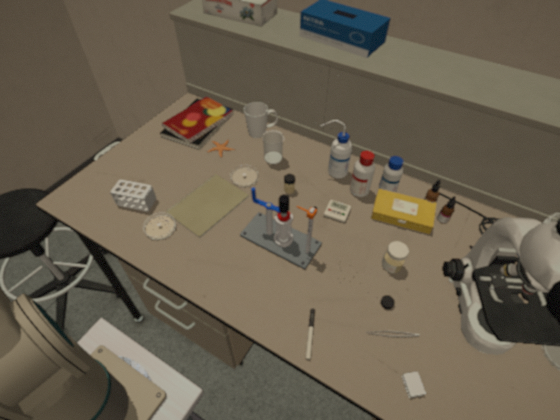

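View pics/side0.png

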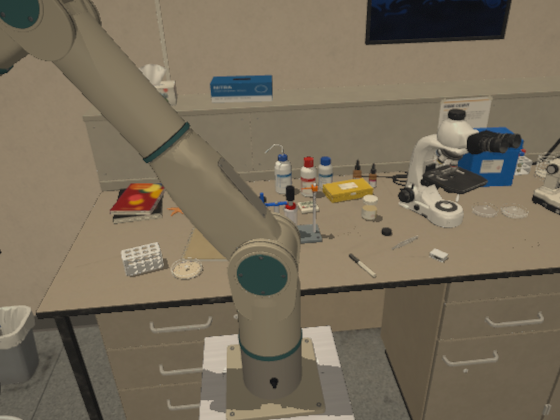

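The stand is near scene px (283,235) and side px (292,215). I'll zoom in on both crops.

```bash
python3 - <<'E'
import cv2,numpy as np
a=cv2.imread("pics/scene0.png")[170:275,230:340];b=cv2.imread("pics/side0.png")[175:250,245:340]
a=cv2.resize(a,None,fx=5,fy=5,interpolation=cv2.INTER_CUBIC);b=cv2.resize(b,None,fx=3,fy=3,interpolation=cv2.INTER_CUBIC)
o=np.zeros((525,800,3),np.uint8);o[:,:550]=a;h=b.shape[:2];o[:h[0],550:550+min(h[1],250)]=b[:,:250]
cv2.imwrite("pics/crop0.png",o)
E
```

```text
(no output)
```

View pics/crop0.png

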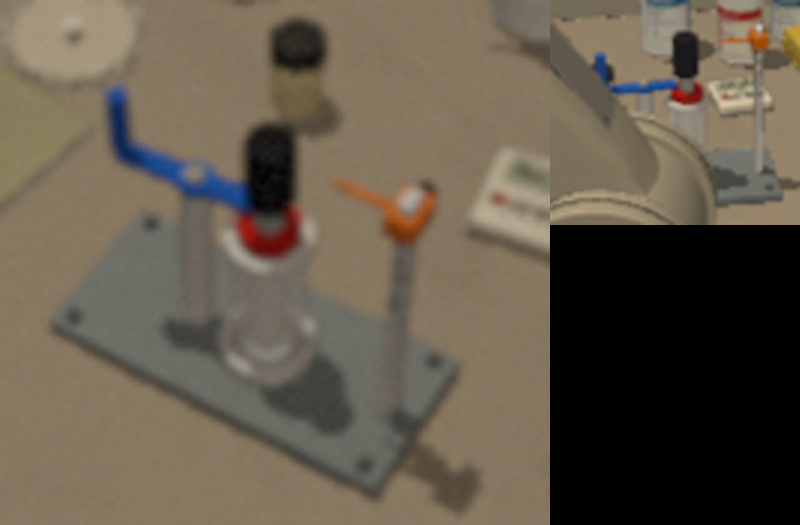

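The crop shows the keeper in the barred position, with the peg top at scene px (253.4,188.5). The grip top is at about (284,197) and the pointer tip at (297,206.4). In the side view the peg is at (262,193), the grip top at (291,187) and the tip at (301.7,188.7).

```bash
cat > h.py <<'E'
import numpy as np,cv2
from cell import ctrl
def ray(n,p,c=None):
    c=c or ctrl.calibration(n);R=np.array(c["R"]);t=np.array(c["t"]).ravel()
    d=R.T@np.linalg.solve(c["mtx"],[p[0],p[1],1.]);return -R.T@t,d/np.linalg.norm(d)
def plane(n,p,z,c=None):
    o,d=ray(n,p,c);return o+d*(z-o[2])/d[2]
def tri(*rs):
    A=sum(np.eye(3)-np.outer(d,d) for o,d in rs);b=sum((np.eye(3)-np.outer(d,d))@o for o,d in rs)
    X=np.linalg.solve(A,b);return X,[np.linalg.norm(np.cross(X-o,d)) for o,d in rs]
E
python3 - <<'E'
from h import *
np.set_printoptions(precision=1,suppress=True)
s=lambda x,y:((x+.5)/5-.5+230,(y+.5)/5-.5+170)
b=lambda x,y:((x-550+.5)/3-.5+245,(y+.5)/3-.5+175)
for n,p,q in[("gripmid",(269,172),(685,54)),("peg top",(117,90),(600,56)),("tip",(334,182),(720,41)),("ring",(270,232),(685,95))]:
    print(n,*tri(ray("scene",s(*p)),ray("side",b(*q))))
C=np.array([plane("scene",s(*p),12)[:2] for p in[(52,322),(147,211),(461,364),(376,487)]]);print(C)
# order: (-x,+y),(+x,+y),(+x,-y),(-x,-y)
d=(C[0]+C[1]-C[2]-C[3])/2;print("len",np.linalg.norm(d),np.linalg.norm(C[1]-C[0]),np.linalg.norm(C[2]-C[3]))
u=d/np.linalg.norm(d);print("yaw",np.arctan2(-u[0],u[1]),"origin",C.mean(0)-u*10)
print("mouth", plane("scene",s(270,232),117),"gripmid",plane("scene",s(269,172),162), "peg@171",plane("scene",s(117,90),171.5),"pivot@130",plane("scene",s(196,177),130.5))
E
```

```text
gripmid [ 576.3 -108.5  163.6] [np.float64(1.2723962816309353), np.float64(1.2723962816310261)]
peg top [577.8 -16.9 169.2] [np.float64(0.6865786603563356), np.float64(0.6865786603562871)]
tip [ 576.8 -145.5  176.7] [np.float64(0.41029495515278513), np.float64(0.41029495515271863)]
ring [ 579.7 -107.7  111.9] [np.float64(1.2424965456429637), np.float64(1.2424965456429853)]
[[ 527.8    3.8]
 [ 624.9    2.8]
 [ 623.2 -208. ]
 [ 528.5 -205.9]]
len 210.28918737702645 97.03900569198228 94.76845953033802
yaw -0.0023981265271141067 origin [ 576.1 -111.8]
mouth [ 575.1 -111.   117. ] gripmid [ 576.5 -109.   162. ] peg@171 [576.6 -17.5 171.5] pivot@130 [577.3 -64.4 130.5]
```

```bash
cat >> h.py <<'E'
from scipy.spatial.transform import Rotation as Ro
def pose():
    s=ctrl.read_state();return np.array(s["eef_pos"]),Ro.from_euler("xyz",s["tool_rot"])
def sim(rows,p=None):
    x,R=p or pose()
    for r in np.reshape(rows,(-1,7)):
        x=x+R.apply(r[3:6]*1000);R=R*Ro.from_rotvec(r[:3],degrees=True)
    return np.round(x,1),np.round(R.as_euler("xyz"),4)
E
python3 - <<'E'
from h import *
for n,dx,dy in[(16,-.054,-.002),(16,-.054,-.004),(16,-.053,-.003)]:
    print(sim([[0,0,4.75,dx,dy,0,1]]*n), sim([[0,0,4.75,dx,dy,0,1]]*8))
print(Ro.from_euler("xyz",ctrl.read_state()["tool_rot"]).as_matrix().round(3))
E
```

```text
(array([ 6.541e+02, -6.000e-01,  2.313e+02]), array([-3.1412e+00,  1.7000e-03,  1.5703e+00])) (array([514.3, 400.3, 230.7]), array([-3.1402e+00,  1.1000e-03,  2.2336e+00]))
(array([631.5, -19.8, 231.4]), array([-3.1412e+00,  1.7000e-03,  1.5703e+00])) (array([506.3, 386.8, 230.7]), array([-3.1402e+00,  1.1000e-03,  2.2336e+00]))
(array([633.2,   1.1, 231.3]), array([-3.1412e+00,  1.7000e-03,  1.5703e+00])) (array([503.6, 397.5, 230.7]), array([-3.1402e+00,  1.1000e-03,  2.2336e+00]))
[[-0.97   0.242 -0.   ]
 [ 0.242  0.97  -0.002]
 [ 0.    -0.002 -1.   ]]
```

Option 2 ends at (631,-20), which is what I want. I'll do it in two calls of 8 rows.

>>> carry_out --deltas '[0,0,4.75,-0.054,-0.004,0,1,0,0,4.75,-0.054,-0.004,0,1,0,0,4.75,-0.054,-0.004,0,1,0,0,4.75,-0.054,-0.004,0,1,0,0,4.75,-0.054,-0.004,0,1,0,0,4.75,-0.054,-0.004,0,1,0,0,4.75,-0.054,-0.004,0,1,0,0,4.75,-0.054,-0.004,0,1]'

```text
clock: 1.1
eef_pos: [507.4, 385.9, 230.8]
tool_rot: [-3.141, 0.0, 2.231]
force: [0.7, 0.0, -0.5]
width: 0.1
gripper_force: 0.0
```

>>> carry_out --deltas '[0,0,4.75,-0.054,-0.004,0,1,0,0,4.75,-0.054,-0.004,0,1,0,0,4.75,-0.054,-0.004,0,1,0,0,4.75,-0.054,-0.004,0,1,0,0,4.75,-0.054,-0.004,0,1,0,0,4.75,-0.054,-0.004,0,1,0,0,4.75,-0.054,-0.004,0,1,0,0,4.75,-0.054,-0.004,0,1,0,0,0,0,0,0,1,0,0,0,0,0,0,1]'

```text
clock: 2.35
eef_pos: [631.4, -18.4, 230.8]
tool_rot: [-3.141, -0.001, 1.571]
force: [0.6, 1.3, 0.4]
width: 0.1
gripper_force: 0.0
```

```bash
python3 - <<'E'
from h import *
print(pose()[0],pose()[1].as_euler("xyz"),ctrl.read_state()["qpos"])
c=ctrl.calibration("wrist");im=ctrl.get_image("wrist");cv2.imwrite("pics/w1.png",im[:,:,::-1])
np.savez("w1.npz",**{k:np.array(c[k]) for k in("mtx","R","t")});print(c)
E
```

```text
[631.44751045 -18.42148138 230.83485524] [-3.14075007e+00 -1.20429487e-03  1.57078705e+00] [-0.24320488  0.62965814  0.38523836  1.57859238 -0.26977859  0.98713227
  0.22492515]
{'mtx': array([[352.32589889,   0.        , 279.73226369],
       [  0.        , 352.32589889, 211.50064995],
       [  0.        ,   0.        ,   1.        ]]), 'R': array([[ 9.99998229e-01, -9.87364650e-04, -1.60198214e-03],
       [-5.10842644e-04, -9.61760877e-01,  2.73890040e-01],
       [-1.81115309e-03, -2.73888737e-01, -9.61759679e-01]]), 't': array([-631.31640125,  -52.55505063,  374.00266697])}
```

View pics/w1.png

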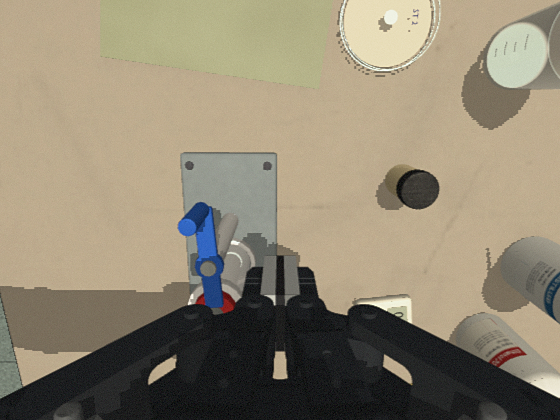

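The wrist view shows the peg top at about px (187,227), pivot (208,268) and the foot plate's +y corners at (181,153) and (277,153). The keeper is at a small positive angle.

```bash
python3 - <<'E'
from h import *
c=dict(np.load("w1.npz"))
for n,p,z in[("peg",(187,227),171.5),("pivot",(208,268),131),("cornL",(181,153),12),("cornR",(277,153),12)]:print(n,plane("",p,z,c).round(1))
E
```

```text
peg [575.7 -15.8 171.5]
pivot [577.7 -61.6 131. ]
cornL [530.8  10.4  12. ]
cornR [628.6  10.3  12. ]
```

>>> carry_out --deltas '[0,0,0,0,0,0.03,1,0,0,0,0,0,0.03,1,0,0,0,0,0,0.029,1,0,0,0,0,0,0,1,0,0,0,0,-0.015,0,1,0,0,0,0,-0.016,0,1,0,0,0,0,0,0,1]'

```text
clock: 3.28
eef_pos: [600.7, -18.2, 143.7]
tool_rot: [3.14, -0.001, 1.572]
force: [0.4, -0.3, -0.2]
width: -0.4
gripper_force: 0.0
```

>>> carry_out --deltas '[0,0,0,0,-0.007,0,1,0,0,0,-0.001,-0.007,0,1,0,0,0,-0.003,-0.006,0,1,0,0,0,-0.003,-0.006,0,1,0,0,0,-0.004,-0.005,0,1,0,0,0,-0.005,-0.005,0,1,0,0,0,-0.006,-0.003,0,1,0,0,0,-0.006,-0.003,0,1,0,0,0,0,0,0,1]'

```text
clock: 4.4
eef_pos: [558.0, -48.3, 142.2]
tool_rot: [-3.141, 0.0, 1.569]
force: [0.9, 0.5, -0.1]
width: -0.2
gripper_force: 0.0
```

```bash
python3 - <<'E'
from h import *
print(pose()[0])
im=ctrl.get_image("scene")[:,:,::-1];w=ctrl.get_image("wrist")[:,:,::-1]
a=cv2.resize(im[150:275,210:340],None,fx=3,fy=3,interpolation=cv2.INTER_CUBIC);b=cv2.resize(w,(400,300))
o=np.zeros((375,800,3),np.uint8);o[:,:390]=a;o[:300,400:]=b;cv2.imwrite("pics/p2.png",o)
E
```

```text
[557.97476738 -48.29990902 142.23832736]
```

View pics/p2.png

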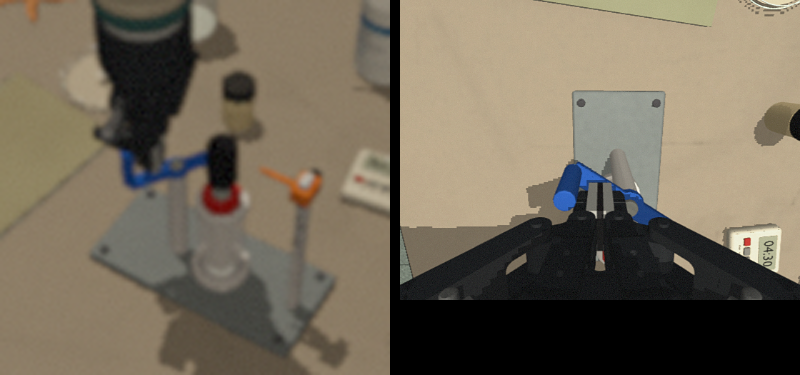

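The keeper now stands at about 0.9 rad: the blade runs diagonally and the peg is just left of the fingers. I'll push about 8 mm further.

>>> carry_out --deltas '[0,0,0,0,-0.004,0,1,0,0,0,0,-0.004,0,1,0,0,0,0,0,0,1,0,0,0,0,0.015,0,1,0,0,0,0,0,-0.04,-1,0,0,0,0,0,-0.05,-1,0,0,0,-0.03,0.005,-0.04,-1,0,0,0,0,0,0,-1]'

```text
clock: 5.5
eef_pos: [572.3, -80.4, 275.8]
tool_rot: [3.135, 0.002, 1.567]
force: [-0.1, -0.2, -0.7]
width: 72.3
gripper_force: 0.0
```

```bash
python3 - <<'E'
from h import *
print(pose()[0],ctrl.read_state()["force"])
c=ctrl.calibration("wrist");np.savez("w3.npz",**{k:np.array(c[k]) for k in("mtx","R","t")})
w=ctrl.get_image("wrist")[:,:,::-1];cv2.imwrite("pics/w3.png",w)
E
```

```text
[572.3339024  -80.44787593 275.79133068] [-0.11589988 -0.18555179 -0.72201047]
```

View pics/w3.png

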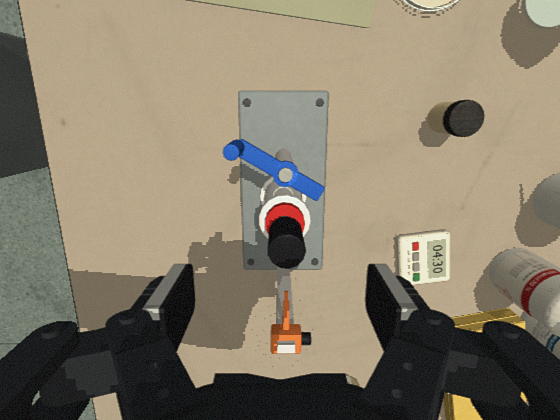

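The wrist view shows the keeper clear. Peg top is at (232,150), pivot (286,174), grip top centre about (287,250), pointer tip (286,292) and plate corners (239,92), (328,91), (322,269), (245,269).

```bash
python3 - <<'E'
from h import *
np.set_printoptions(precision=1,suppress=True)
c=dict(np.load("w3.npz"));P=lambda p,z:plane("",p,z,c)
im=cv2.imread("pics/w3.png");hsv=cv2.cvtColor(im,cv2.COLOR_BGR2HSV)
m=cv2.inRange(hsv,(5,150,100),(20,255,255));m[:280]=0;m[:,250:320]=m[:,250:320];ys,xs=np.where(m[:,270:305]);i=ys.argmin();print("orange top",xs[ys==ys[i]]+270,ys[i])
C=np.array([P(p,12) for p in[(238.5,91),(328,91),(322.5,269.5),(244.5,269.5)]]);print(C)
pv=P((286,174),131);pg=P((232,150),171.5);print("pivot",pv,"peg",pg,"a",np.arctan2(-(pg-pv)[0],(pg-pv)[1]))
print("grip top",P((287,250),186))
o,d=ray("",(286.5,ys[i]+.0),c)
for y0 in(-107,-108,-109):
    X=o+d*((y0-36-o[1])/d[1]);print(y0,"tip",X)
s=lambda x,y:((x+.5)/5-.5+230,(y+.5)/5-.5+170)
b=lambda x,y:((x-550+.5)/3-.5+245,(y+.5)/3-.5+175)
print(tri((o,d),ray("scene",s(334,182)),ray("side",b(720,41))))
E
```

```text
orange top [285 286 287] 291
[[ 529.7    9.7   12. ]
 [ 627.4    9.2   12. ]
 [ 627.5 -203.8   12. ]
 [ 529.3 -203.    12. ]]
pivot [578.7 -61.  131. ] peg [540.4 -36.8 171.5] a 1.0083021214947256
grip top [ 578.2 -105.5  186. ]
-107 tip [ 578.1 -143.   176.5]
-108 tip [ 578.1 -144.   174.7]
-109 tip [ 578.2 -145.   172.9]
(array([ 578.2, -144.9,  175.2]), [np.float64(1.0021120625611453), np.float64(0.5881762111227032), np.float64(1.0823076539296135)])
```

>>> carry_out --deltas '[0,0,0,-0.027,0.006,0,-1,0,0,0,0,0,0.03,-1,0,0,0,0,0,0,-1,0,0,0,0,0,0,-1]'

```text
clock: 6.05
eef_pos: [576.4, -103.2, 242.0]
tool_rot: [-3.14, -0.001, 1.572]
force: [-0.5, -0.6, -0.2]
width: 85.5
gripper_force: 0.0
```

```bash
python3 - <<'E'
from h import *
np.set_printoptions(precision=4,suppress=True)
s=ctrl.read_state();print(s["eef_pos"],s["tool_rot"],s["force"],s["torque"])
E
```

```text
[ 576.4121 -103.2121  242.0059] [-3.1404 -0.0006  1.5715] [-0.5002 -0.616  -0.1635] [ 0.0191  0.0021 -0.0297]
```

>>> carry_out --deltas '[0,0,0,-0.004,0.002,0.03,-1,0,0,0,0,0,0.035,-1,0,0,0,0,0,0.025,-1,0,0,0,0,0,0.007,-1,0,0,0,0,0,0,-1,0,0,0,0,0,0,-1]'

```text
clock: 6.8
eef_pos: [579.5, -108.4, 146.6]
tool_rot: [3.139, 0.0, 1.571]
force: [0.2, 0.2, 0.2]
width: 85.5
gripper_force: 0.0
```

```bash
python3 - <<'E'
from h import *
np.set_printoptions(precision=4,suppress=True)
s=ctrl.read_state();print(s["eef_pos"],s["tool_rot"],s["force"],s["torque"])
c=ctrl.calibration("wrist");np.savez("w4.npz",**{k:np.array(c[k]) for k in("mtx","R","t")})
w=ctrl.get_image("wrist")[:,:,::-1];cv2.imwrite("pics/w4.png",w)
E
```

```text
[ 579.5489 -108.3923  146.6198] [3.1392 0.0004 1.5705] [0.1552 0.224  0.211 ] [-0.0272 -0.0378 -0.0035]
```

View pics/w4.png

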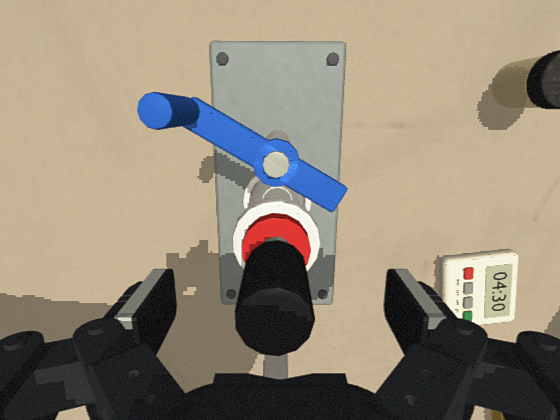

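The grip sits at px 275, about 1.6 mm to -x of the finger centre. I'll correct that and close.

>>> carry_out --deltas '[0,0,0,0,-0.0015,0.002,-1,0,0,0,0,0,0,-1,0,0,0,0,0,0,1,0,0,0,0,0,0,1,0,0,0,0,0,0,1,0,0,0,0,0,0,1,0,0,0,0,0,0,1,0,0,0,0,0,0,1]'

```text
clock: 7.85
eef_pos: [577.3, -108.3, 143.5]
tool_rot: [3.141, 0.0, 1.57]
force: [1.2, 0.1, 1.6]
width: 26.7
gripper_force: 58.8
```

```bash
python3 - <<'E'
from h import *
np.set_printoptions(precision=4,suppress=True)
s=ctrl.read_state();print(s["eef_pos"],s["tool_rot"],s["force"],s["torque"],s["width"],s["gripper_force"])
E
```

```text
[ 577.3124 -108.277   143.4612] [3.1411 0.0001 1.5703] [1.1734 0.0923 1.6385] [-0.0116 -0.1109  0.0366] 26.746341926108954 58.841657638549805
```

>>> carry_out --deltas '[0,0,0,0,0,-0.004,1,0,0,0,0,0,-0.004,1,0,0,0,0,0,-0.004,1,0,0,0,0,0,0,1]'

```text
clock: 8.35
eef_pos: [576.9, -108.3, 155.6]
tool_rot: [-3.141, -0.0, 1.57]
force: [-0.1, 0.4, -1.3]
width: 26.8
gripper_force: 59.1
```

```bash
python3 - <<'E'
from h import *
np.set_printoptions(precision=4,suppress=True)
s=ctrl.read_state();print(s["eef_pos"],s["tool_rot"],s["force"],s["torque"],s["width"],s["gripper_force"])
E
```

```text
[ 576.9361 -108.2958  155.5806] [-3.1415 -0.      1.5703] [-0.0841  0.3581 -1.3318] [-0.0232 -0.1531  0.0124] 26.771484335081727 59.090418219566345
```

>>> carry_out --deltas '[0,0,0,0,0,-0.005,1,0,0,0,0,0,-0.005,1,0,0,0,0,0,-0.005,1,0,0,0,0,0,-0.005,1,0,0,0,0,0,-0.005,1,0,0,0,0,0,-0.005,1,0,0,0,0,0,-0.005,1,0,0,0,0,0,-0.005,1,0,0,0,0,0,-0.004,1,0,0,0,0,0,0,1,0,0,0,0,0,0,1]'

```text
clock: 9.72
eef_pos: [577.0, -108.2, 199.2]
tool_rot: [-3.141, -0.0, 1.57]
force: [0.1, -0.1, -2.4]
width: 26.7
gripper_force: 59.3
```

```bash
python3 - <<'E'
from h import *
np.set_printoptions(precision=4,suppress=True)
s=ctrl.read_state();print(s["eef_pos"],s["tool_rot"],s["force"],s["torque"],s["width"],s["gripper_force"])
o=np.zeros((600,800,3),np.uint8)
for i,(n,r) in enumerate([("scene",(180,240,250,330)),("side",(170,230,250,330))]):
    im=ctrl.get_image(n)[:,:,::-1];cv2.imwrite(f"pics/{n}5.png",im)
    a=cv2.resize(im[r[0]:r[1],r[2]:r[3]],None,fx=5,fy=5,interpolation=cv2.INTER_CUBIC);o[i*300:i*300+300,:400]=a
    z=s["eef_pos"][2]
w=ctrl.get_image("wrist")[:,:,::-1];cv2.imwrite("pics/w5.png",w);o[:300,400:]=cv2.resize(w,(400,300))
cv2.imwrite("pics/p5.png",o)
E
```

```text
[ 576.9821 -108.157   199.1756] [-3.1413 -0.0001  1.5704] [ 0.1453 -0.1343 -2.4002] [-0.0415  0.0326 -0.0093] 26.672217122621948 59.323740005493164
```

View pics/p5.png

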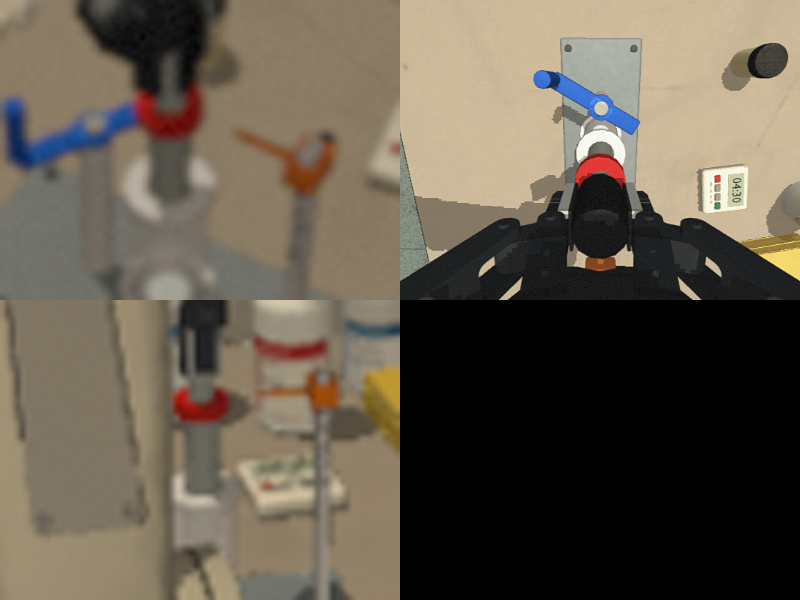

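The ring is clear and the piston upright. In the side view the ring centre is at about crop (202,405) and the tip at (257,393). I'll compare the ring and tip heights in both views.

```bash
python3 - <<'E'
from h import *
np.set_printoptions(precision=2,suppress=True)
def proj(n,X):
    c=ctrl.calibration(n);p=np.array(c["mtx"])@(np.array(c["R"])@X+np.array(c["t"]).ravel());return p[:2]/p[2]
ring=np.array([577.6,-108,172.7])
for n,x0,y0 in[("scene",250,180),("side",250,170)]:
    big=cv2.resize(cv2.imread(f"pics/{n}5.png")[y0:y0+60,x0:x0+80],None,fx=8,fy=8,interpolation=cv2.INTER_CUBIC)
    h=cv2.cvtColor(big,cv2.COLOR_BGR2HSV)
    red=cv2.inRange(h,(0,170,70),(4,255,255))|cv2.inRange(h,(172,170,70),(180,255,255))
    org=cv2.inRange(h,(5,140,90),(22,255,255))
    cs=[c for c in cv2.findContours(red,0,2)[0] if cv2.contourArea(c)>300];print(n,[np.array(cv2.boundingRect(c))/8 for c in cs])
    c=max(cs,key=cv2.contourArea);x,y,w,hh=cv2.boundingRect(c);px=lambda u,v:np.array([(u+.5)/8-.5+x0,(v+.5)/8-.5+y0])
    rc=px(x+w/2,y+hh/2)
    # predicted bbox centre of ring cylinder
    t=np.linspace(0,6.28,60);pts=np.array([proj(n,ring+[18*np.cos(a),18*np.sin(a),dz]) for a in t for dz in(-5,5)])
    pc=(pts.min(0)+pts.max(0))/2
    oc=[k for k in cv2.findContours(org,0,2)[0] if cv2.contourArea(k)>150];k=max(oc,key=cv2.contourArea).reshape(-1,2);i=k[:,0].argmin();tp=px(*k[i])
    off=rc-pc;print("ring obs",rc,"pred",pc,"size",np.ptp(pts,axis=0),"tip",tp,[cv2.contourArea(q) for q in oc])
    # tip z on plane y=-144 with bias removed
    for corr in(0,1):
        o,d=ray(n,tp-corr*off);M=np.array([[0,0,1]]);
        # vertical line x=577.6,y=-144: closest z
        zs=np.linspace(140,200,601);e=[np.linalg.norm(proj(n,np.array([577.6,-144,z]))-(tp-corr*off)) for z in zs];j=int(np.argmin(e));print(" corr",corr,"tip z",zs[j],"resid",e[j])
E
```

```text
scene [array([27.5 , 17.12, 12.5 , 10.25])]
ring obs [283.31 201.81] pred [283.37 200.8 ] size [14.49 13.46] tip [298.19 206.56] [3984.5, 219.5]
 corr 0 tip z 172.8 resid 2.288132968419121
 corr 1 tip z 176.6 resid 2.293089916490079
side [array([34.88, 18.  , 10.62,  6.12]), array([57.5 ,  8.88,  7.12,  2.62])]
ring obs [289.75 190.62] pred [289.71 190.26] size [11.38  7.98] tip [322.31 189.44] [2367.0, 5114.5]
 corr 0 tip z 172.0 resid 21.367326250485867
 corr 1 tip z 173.3 resid 21.335756383174743
```

```bash
python3 - <<'E'
from h import *
# z of tip seen on bore plane: intersect ray with plane y=-144 (scene: bad axis) -> least-squares on line x=577.6,y=-144
L=(np.array([577.6,-144,0.]),np.array([0,0,1.]))
for n,p in[("scene",(296.4,205.6)),("scene",(296.4,206)),("side",(301.,188.2)),("side",(301.7,188.3))]:
    print(n,tri(ray(n,p),L))
for n,p in[("side",(289.75,190.3)),("side",(289.75,190.62))]:print("ring",tri(ray(n,p),(np.array([577.6,-108,0.]),L[1])))
E
```

```text
scene (array([ 577.85085442, -144.49042035,  176.00183511]), [np.float64(0.5508539370316313), np.float64(0.5508539370316069)])
scene (array([ 577.86370808, -144.51566738,  174.50075382]), [np.float64(0.5791845925746371), np.float64(0.5791845925747288)])
side (array([ 577.5861693 , -144.10753111,  177.15201952]), [np.float64(0.1084169158484687), np.float64(0.1084169158484745)])
side (array([ 577.44223385, -145.21030702,  176.77018981]), [np.float64(1.220546287660051), np.float64(1.220546287660069)])
ring (array([ 577.59597725, -108.03993903,  172.42925867]), [np.float64(0.040141114101493285), np.float64(0.04014111410148774)])
ring (array([ 577.5971589 , -108.02821241,  171.28481223]), [np.float64(0.028355106663192138), np.float64(0.028355106663166884)])
```

>>> carry_out --deltas '[0,0,0,0,0,-0.002,1,0,0,0,0,0,0,1,0,0,0,0,0,0,1]'

```text
clock: 10.25
eef_pos: [577.0, -108.2, 201.3]
tool_rot: [-3.142, -0.0, 1.57]
force: [0.9, -0.7, -0.9]
width: 26.8
gripper_force: 59.3
```

>>> carry_out --deltas '[0,0,0,0,0,-0.001,1,0,0,0,0,0,0,1,0,0,0,0,0,0,1,0,0,0,0,0,0,1,0,0,0,0,0,0,1]'

```text
clock: 10.88
eef_pos: [577.1, -108.2, 202.3]
tool_rot: [-3.142, -0.0, 1.57]
force: [-0.5, -0.2, -1.7]
width: 26.7
gripper_force: 59.3
```

```bash
python3 - <<'E'
from cell import ctrl
s=ctrl.read_state();print(s["eef_pos"],s["tool_rot"],s["force"],s["gripper_force"]);print(ctrl.finish_job())
E
```

```text
[ 577.07338448 -108.24805649  202.28279409] [-3.14155669e+00 -2.78041958e-05  1.57027513e+00] [-0.47699817 -0.2342852  -1.69730949] 59.32372748851776
the job is handed in; nothing more can be done
None
```

I handed the job in at about 11 s with the keeper at about 1.0 rad and the piston gripped upright and still, its ring at about z = 176 mm against a measured pointer tip of 175.5 mm (±2 mm); no verdict was returned.

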